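# Run the syringe pump's pusher block up to its stop

## Task

On the syringe pump, press down the release pad in the middle of the pusher block with the fingertips and, keeping it pressed all the way so the block is never dragged against its brake, push the block along the guide rods until it rests against the stop bridge with the white line. Then let the pad come back up so that the brake holds the block there. Do not pick anything up, and leave the bottle, jar, vial and cork ring standing where they are.

Things in the scene. Friction and masses are not known exactly. Their poses are not given: they have to be found in the camera images.
- pump: Syringe pump fixed to the bench, white housing 130 mm (x) by 370 mm (y -200 to +170), deck 42 mm high, end plates 92 mm high. Guide rods along y at x +-36 mm, 64 mm high; clear syringe barrel between them from y +5 to +130 mm, top 81 mm high. Origin on the bench on the centre line. Place and yaw (+-0.5 rad) vary. The pusher block travels along the pump's +y; z up.
- pusher (a joint): Travel of the aluminium pusher block along the pump's +y, m: 0 (block centre at pump y -140 mm) to 0.1; starts at 0 to 0.03. Block 96 mm across, 88 mm along, deck 84 mm above the bench; captive. With the pad pressed it slides with 1 to 2 N; with the pad up a brake holds it with about 10 to 16 N. The syringe plunger goes with it.
- pad (a joint): How far the release pad is pressed, m: 0 up, 0.006 fully down (level with the block's deck). It starts down at about 8 N and takes about 12 N at the bottom; a spring returns it. The brake is free when it is down by more than 1 mm; 3 to 5 mm is a sure press.
- pad_top (a point): Centre of the top of the black ribbed release pad (44 mm across, 56 mm along y) in the block's middle, 90 mm above the bench when up. Moves with block and pad; axes as the pump's. A ridge (12 mm thick, 60 mm across, top 96 mm above the bench) crosses each end of the block, inner faces 32 mm ahead of and behind this point. Fingertips carry the block by friction or against the ridge.
- block_front (a point): Middle of the pusher block's front (+y) face, 44 mm ahead of the block's centre, 70 mm above the bench; axes as the pump's.
- stop_face (a point): Middle of the rear (-y) face of the stop bridge, 70 mm above the bench; axes as the pump's. The bridge is a dark steel arch over both guide rods, 96 mm across, 14 mm thick, top 91 mm high, white line on top, rigidly fixed; its place varies from pump y -30 to 0 mm. The block rests against it when block_front meets this point.
- bottle: White plastic bottle, 64 mm diameter, 150 mm tall, loose, standing on the bench beside the pump (its +x side). Origin: centre of its underside. Leave alone.
- jar: White jar with a yellow cap, 56 mm diameter, 75 mm tall, loose, on the bench at the pump's +x side. Origin: centre of its underside. Leave alone.
- flask_ring: Cork flask ring, 90 mm outside diameter, 26 mm tall, loose, lying on the bench at the pump's -x side. Origin: centre of its underside. Leave alone.
- vial: Amber vial with black cap, 24 mm diameter, 50 mm tall, loose, standing on the bench at the pump's -x side. Origin: centre of its underside. Leave alone.

How it is judged:
By the outcome, as a careful person would: the job done as asked, in the order asked, and still so for the second after the job is handed in, with the robot touching nothing.
It also fails if it takes over 38 s, if anything falls off the work surface, if the arm or the gripper's body presses on something with over 40 N, if the wrist force passes 120 N, or if a joint passes its speed limit or range.

## Robot

A 7-joint arm with a two-finger parallel gripper is mounted at the origin on the work surface. World frame = base frame: x ahead of the robot, y to its left, z up, the work surface at z = 0. Lengths are in m, angles in rad, forces in N, time in s.
With the tool pointing down it reaches from about 0.425 to 1.025 m from the base axis. Payload 3.6 kg.
Tool frame: the origin (TCP) lies at the very end of the fingers, on their centre line; the grasp point (between the pads) lies 19 mm behind it; z points along the fingers, x is the direction in which the jaws open and shut, and the axes are right-handed (so a half turn about z gives the same grasp; the last joint's range is limited). The gripper opens to 85 mm and grips with 20 to 120 N. Pads are 22 mm wide; open, the fingers measure 114 mm over their backs; the gripper's body (76 mm by 85 mm) begins 54 mm behind the grasp point. The pads swing forward as they close: fully open they stand 13 mm farther back than shut.
Start: joints at [1.206, 0.591, 0.048, 1.609, -0.033, 0.943, -0.034], TCP at [0.195, -0.698, 0.231] pointing down, gripper open.
Joint ranges: [-2.69, 2.69], [-0.47, 2.24], [-1.27, 1.36], [0.19, 2.51], [-1.53, 4.68], [0.08, 2.07], [-3.09, 3.09]. Speed limits (rad/s): [2.57, 2.57, 3.14, 3.14, 3.14, 3.14, 3.14].

## Interface

Orientations are given as a unit quaternion [w, x, y, z].
In Python, from cell import status, viewer, ticket gives the robot as it stands. The module is installed in compiled form; this text tells all that it offers.
- The arm moves only by the tool arm_command, never from a script. Its argument "deltas" is a list of rows, each a list of 6 numbers: the shift along the world's x, y, z in m, then the turn, a rotation vector about the world's x, y, z in rad. A call has exactly 5 rows; each row is the pose to reach, as a shift and turn from the pose commanded when the call began; what a row does not reach only later rows make up. A row lasts 1/12 s, in which the tool goes at most 41.7 mm and 7.16 degrees, less where a joint would pass 70% of its speed; a pose out of reach is approached as far as the arm can. A call with a gripper value outside its range is refused whole. "gripper" is the gripper command: -1 is shut, 1 is fully open, values between are in proportion, set as the call begins (left out, the last holds). The fingers move at their own pace and stop on an object; "newtons" is the grip in N (left out, the last holds). Time passes only in rows, so rows that repeat a pose let the fingers close, or fill a call up. It gives the time, the measured TCP pose, the force and the opening at its end, in the units of the state.
- status.state(): the state, without advancing time (a new reading comes with each control period).
- viewer.grab_frame(name): name is "scene" or "top" or "wrist"; returns (picture, depth): 420x560x3 uint8, blue, green, red; 420x560 float32, m along the optical axis (not along the pixel's ray), 0 where there is no reading.
- viewer.calibration(name): a dict with "fovy" (degrees; the focal length in pixels is half the picture's height over the tangent of half this angle, whatever the lens; pixels are square), "cx", "cy" (the principal point, pixels), "R" (3x3) and "t" (3): a world point X has camera coordinates R X + t. Camera axes: x right, y down, z forward; pixel columns grow to the right and rows downward; lengths in m; the calibration is good to about 2 mm. A picture is of the moment at which its call begins: read the wrist's pose just before it. calibration takes no time and is no camera call; for the wrist camera it gives the pose at the moment of the call.
- ticket.job_done(): hands the job in, once; it reports no verdict.
The state is a dict: "time": time; "qpos": joint angles; "qd": joint speeds; "joint_efforts": joint torques, N m; "position": TCP position; "ee_rot": TCP orientation; "ft_force": force on the tool from outside, world axes, zero at the start; "moment": the same for the moment, N m; "opening": finger opening in m.
Only numpy, scipy, OpenCV 4.12 (cv2) and the standard library are available. Lean on these libraries where they do the work, as an engineer would, in place of code of your own. Each camera call takes 0.05 s, during which the arm holds its last target. There are 200 camera calls.

## Working session

There is one attempt and no reset: what is moved stays moved. The work goes in short steps, Python scripts to look and compute and a tool call to move; the robot and the scene stay as the last step left them, time stands still between calls to the robot, and variables do not carry over. Pictures are saved under pics/ and viewed, about 8 in all and at most 12, crops included, and the job is handed in when it is done.

Besides the shell and the picture viewer there is one more tool, called after ">>>" as a command line: name --pt "numbers of a row" for each row, then --argument value for the rest. arm_command: Moves the arm, as the interface text tells. Its arguments: {"type":"object","properties":{"deltas":{"type":"array","items":{"type":"array","items":{"type":"number"}}},"gripper":{"type":"number"},"newtons":{"type":"number"}},"required":["deltas"]}

```bash
mkdir -p pics; cat > h.py <<'E'
import numpy as np,cv2
from cell import status,viewer,ticket
def grab(n,f=None):
    c=viewer.calibration(n); im,d=viewer.grab_frame(n)
    if f: cv2.imwrite('pics/'+f,im); np.savez('pics/'+f+'.npz',im=im,d=d,R=c['R'],t=c['t'],k=[210/np.tan(np.radians(c['fovy'])/2),c['cx'],c['cy']])
    return im,d,c
def pts(f):
    z=np.load('pics/'+f+'.npz'); fo,cx,cy=z['k']; d=z['d']
    v,u=np.mgrid[:420,:560]
    P=np.stack([(u-cx)/fo*d,(v-cy)/fo*d,d],-1)
    return z['im'],(P-z['t'])@z['R'],d
def ray(f,u,v,h):
    z=np.load('pics/'+f+'.npz'); fo,cx,cy=z['k']
    o=-z['R'].T@z['t']; r=z['R'].T@np.array([(u-cx)/fo,(v-cy)/fo,1]); return o+r*(h-o[2])/r[2]
E
python3 - <<'E'
from h import *
a=grab('top','t1.png');b=grab('scene','s1.png')
cv2.imwrite('pics/v1.png',np.vstack([a[0],b[0]])[:, :] if 0 else cv2.resize(np.hstack([a[0],b[0]]),(800,300)))
print(status.state())
E
```

```text
{'time': 0.1, 'qpos': array([ 1.20550879,  0.59198844,  0.04829954,  1.60972046, -0.03330345,
        0.94272495, -0.03369708]), 'qd': array([-2.48494795e-05, -3.17823015e-03, -1.02963546e-03, -3.68181643e-03,
       -3.36532039e-04, -7.78365046e-04,  1.42588861e-03]), 'joint_efforts': array([ 4.80251969e-03, -5.49992895e+01,  1.55313648e+00, -1.98824805e+01,
        9.64201579e-03,  3.78552460e-03, -3.20158897e-06]), 'position': array([ 0.19443574, -0.6976462 ,  0.23027332]), 'ee_rot': array([-5.72410310e-04,  7.96408752e-01, -6.04757855e-01, -8.42136073e-04]), 'ft_force': array([ 0.30233031, -0.61132514, -0.37963601]), 'moment': array([-0.02703411, -0.00557549, -0.02030784]), 'opening': 0.08532672456204286}
```

View pics/t1.png

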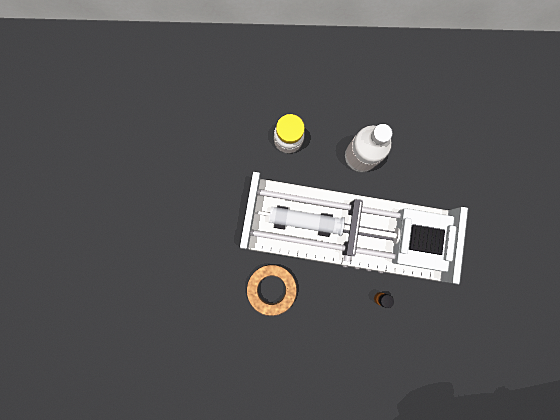

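View pics/s1.png

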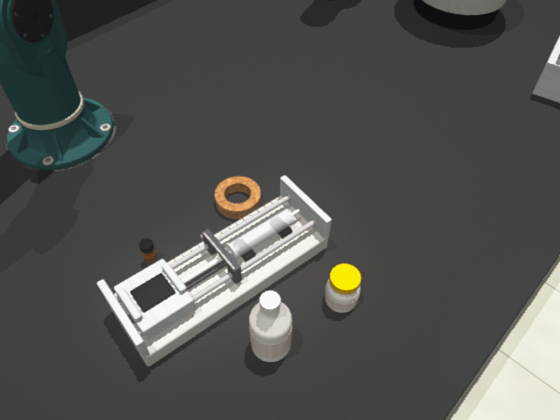

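The top view shows the pad at about (427,239), the bridge at (355,228), and the pump's +y pointing image-left. Next I measure these.

```bash
python3 - <<'E'
from h import *
im,P,d=pts('t1.png')
g=im.max(2); s=im[160:300,230:480]; cv2.imwrite('pics/v2.png',cv2.resize(s,None,fx=3.2,fy=3.2,interpolation=cv2.INTER_CUBIC))
z=P[...,2]
for u,v in [(427,239),(452,243),(404,235),(410,215),(355,228),(252,212),(459,246),(100,300),(300,130),(370,150)]: print(u,v,P[v,u].round(4))
# pad
m=np.zeros((420,560),np.uint8); m[215:262,408:448]=1
pad=((g<90)&(m>0)).astype(np.uint8); pad=cv2.morphologyEx(pad,cv2.MORPH_CLOSE,np.ones((3,3)))
n,l,st,c=cv2.connectedComponentsWithStats(pad); i=1+st[1:,4].argmax()
ys,xs=np.where(l==i); r=cv2.minAreaRect(np.c_[xs,ys].astype(np.float32)); print('pad',r,st[i]); 
print('padXYZ',ray('t1.png',*r[0],.09))
box=cv2.boxPoints(r); print(np.array([ray('t1.png',*p,.09) for p in box]).round(4))
# pump outline: z 0.03-0.1
for lo,hi in [(.03,.1),(.086,.1)]:
  mm=((z>lo)&(z<hi)&(d>0)); mm[:165]=0; mm[290:]=0; mm[:,:235]=0; mm[:,475:]=0
  n,l,st,c=cv2.connectedComponentsWithStats(mm.astype(np.uint8))
  for i in range(1,n):
    if st[i,4]>60:
      Q=P[l==i][:,:2].astype(np.float32); r=cv2.minAreaRect(Q); print(lo,st[i],np.round(r[0],4),np.round(r[1],4),round(r[2],2),np.median(z[l==i]).round(4))
c=viewer.calibration('top'); print(c)
E
```

```text
427 239 [ 0.5148 -0.128   0.0902]
452 243 [ 0.5083 -0.168   0.0949]
404 235 [ 0.5209 -0.087   0.0963]
410 215 [ 0.5557 -0.1026  0.084 ]
355 228 [ 0.5321 -0.0063  0.091 ]
252 212 [0.5571 0.1662 0.092 ]
459 246 [ 0.5035 -0.1817  0.0907]
100 300 [0.4018 0.4455 0.0016]
300 130 [0.7047 0.0849 0.0748]
370 150 [ 0.6606 -0.0285  0.1116]
pad ((427.56756591796875, 239.5946044921875), (36.82537078857422, 25.31744384765625), 9.462322235107422) [409 225  39  30 870]
padXYZ [ 0.5138208  -0.12896479  0.09      ]
[[ 0.4977 -0.0942  0.09  ]
 [ 0.5397 -0.1024  0.09  ]
 [ 0.5301 -0.164   0.09  ]
 [ 0.4881 -0.1553  0.09  ]]
0.03 [353 165  22   5  71] [ 0.6494 -0.0369] [0.0388 0.0068] 87.28 0.0441
0.03 [  240   172   228   112 15906] [ 0.5328 -0.0062] [0.3704 0.1325] 81.1 0.0673
0.086 [240 172  20  77 562] [0.5619 0.1706] [0.0121 0.1295] 81.06 0.0924
0.086 [346 199  17  57 500] [ 0.5342 -0.0049] [0.0142 0.0957] 81.16 0.0914
0.086 [444 207  24  77 961] [ 0.5076 -0.174 ] [0.0304 0.1298] 80.6 0.0925
0.086 [ 399  217   46   40 1195] [ 0.517  -0.1211] [0.0742 0.0611] 81.73 0.0909
{'fovy': 56.11051384069969, 'cx': 278.575825181808, 'cy': 211.63765270453067, 'R': array([[ 0.00743093, -0.99956071,  0.0286908 ],
       [-0.99409316, -0.01049088, -0.10802186],
       [ 0.1082754 , -0.02771862, -0.99373443]]), 't': array([0.11506444, 0.56613497, 0.69238322])}
```

View pics/v2.png

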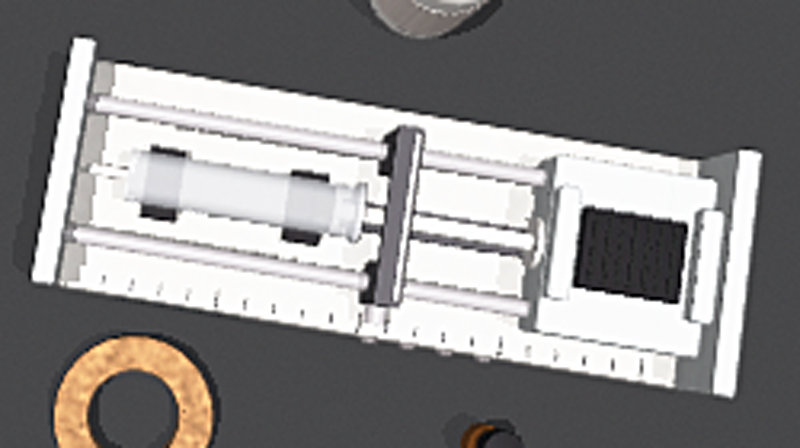

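The jaws are to be shut and lined up with the pump's x axis. The target is about 8 mm ahead of the pad centre, which calls for a turn of +1.145 rad.

>>> arm_command --pt "0.016 0.029 -0.004 0 0 0.0573" --pt "0.032 0.058 -0.007 0 0 0.1146" --pt "0.048 0.0866 -0.011 0 0 0.1719" --pt "0.064 0.1154 -0.014 0 0 0.2292" --pt "0.08 0.1443 -0.0175 0 0 0.2863" --gripper -1

```text
time: 0.52
position: [0.275, -0.5524, 0.2133]
ee_rot: [-0.0, 0.875, -0.484, -0.0]
ft_force: [0.3, -0.3, 0.6]
opening: 0.0257
```

>>> arm_command --pt "0.016 0.029 -0.004 0 0 0.0573" --pt "0.032 0.058 -0.007 0 0 0.1146" --pt "0.048 0.0866 -0.011 0 0 0.1719" --pt "0.064 0.1154 -0.014 0 0 0.2292" --pt "0.08 0.1443 -0.0175 0 0 0.2863"

```text
time: 0.93
position: [0.3549, -0.4082, 0.196]
ee_rot: [-0.0, 0.935, -0.354, -0.0]
ft_force: [2.3, -0.3, -0.4]
opening: 0.0003
```

>>> arm_command --pt "0.016 0.029 -0.004 0 0 0.0573" --pt "0.032 0.058 -0.007 0 0 0.1146" --pt "0.048 0.0866 -0.011 0 0 0.1719" --pt "0.064 0.1154 -0.014 0 0 0.2292" --pt "0.08 0.1443 -0.0175 0 0 0.2863"

```text
time: 1.35
position: [0.4349, -0.264, 0.1785]
ee_rot: [-0.0, 0.976, -0.217, -0.0]
ft_force: [0.4, -0.6, 0.1]
opening: -0.0003
```

>>> arm_command --pt "0.016 0.029 -0.004 0 0 0.0573" --pt "0.032 0.058 -0.007 0 0 0.1146" --pt "0.048 0.0866 -0.011 0 0 0.1719" --pt "0.068 0.122 -0.014 0 0 0.2292" --pt "0.08 0.1443 -0.0175 0 0 0.2863"

```text
time: 1.77
position: [0.5166, -0.1172, 0.1613]
ee_rot: [-0.001, 0.997, -0.074, 0.001]
ft_force: [1.0, 0.7, 0.6]
opening: -0.0002
```

```bash
python3 - <<'E'
from h import *
from scipy.spatial.transform import Rotation as R
grab('wrist','w1.png');grab('top','t2.png');s=status.state();q=s['ee_rot'];print(s['time'],s['position'],s['ft_force'],s['opening'],s['qpos'])
print(R.from_quat(np.r_[q[1:],q[0]]).as_matrix().round(3))
E
```

```text
1.8667 [ 0.51735551 -0.1151706   0.16110644] [ 0.33333007 -0.04011087 -0.34330353] 0.0004422096622135731 [ 0.36192328  0.46215785 -0.29909336  2.09633111  0.2246292   0.61100464
 -0.23584117]
[[ 0.99  -0.143  0.002]
 [-0.143 -0.99   0.003]
 [ 0.002 -0.004 -1.   ]]
```

View pics/w1.png

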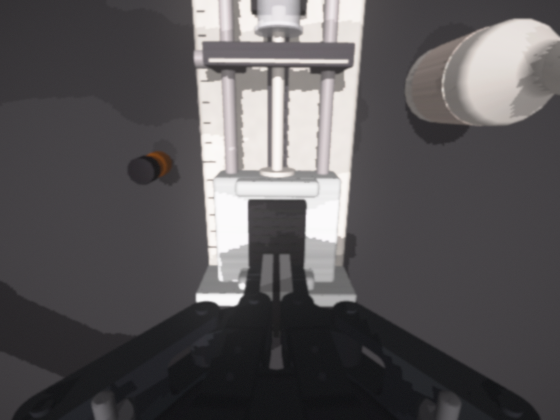

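The wrist view shows shut fingers ahead of the rear ridge and over the pad, which spans columns 248–306 and starts at row 200. The front ridge is at row 188 and the bridge at row 55. I refine the positions from the wrist depth.

```bash
python3 - <<'E'
from h import *
im,P,d=pts('w1.png'); z=P[...,2]
y=np.array([.1547,.988]);x=np.array([.988,-.1547]);O=np.array([.5351,.0086])
A=(P[...,:2]-O)@x;B=(P[...,:2]-O)@y
for u in (225,277,330):
  print('col',u,[(v,*(P[v,u]*1000).round(0).astype(int),round(B[v,u]*1000,1),im[v,u].max()) for v in list(range(36,72,3))+list(range(168,206,3))])
for v in (55,188,220): 
  for u in ((205,352) if v==55 else (238,317) if v==188 else (218,250,304,335)): print(v,u,(P[v,u]*1e3).round(1),A[v,u].round(4),B[v,u].round(4))
w=((z>.089)&(z<.093)&(d>0)); w[75:]=0; ; r=cv2.minAreaRect(P[w][:,:2].astype(np.float32)); print(r)
E
sed -i 's/x/x/' h.py; python3 - <<'E'
import sys; sys.path.insert(0,'.')
import os; os.chdir('.')
from h import *
for f in ('w1.png','t2.png'):
  im,P,d=pts(f); z=P[...,2]
  y=np.array([.1547,.988]);x=np.array([.988,-.1547]);O=np.array([.5351,.0086])
  A=(P[...,:2]-O)@x;B=(P[...,:2]-O)@y
  w=(z>.088)&(z<.094)&(d>0)&(abs(B+.013)<.03)&(abs(A)<.06)
  r=cv2.minAreaRect(P[w][:,:2].astype(np.float32)); print(f,'bridge',r,(np.array(r[0])-O)@y,np.percentile(B[w],[1,99]))
  w=(z>.094)&(z<.099)&(d>0)&(abs(B+.10)<.025)&(abs(A)<.035)
  r=cv2.minAreaRect(P[w][:,:2].astype(np.float32)); print('ridge',r,(np.array(r[0])-O)@y,(np.array(r[0])-O)@x,np.percentile(B[w],[1,99]),np.median(z[w]))
E
```

```text
w1.png bridge ((0.5352368354797363, -0.005529923364520073), (0.01441267877817154, 0.09582339972257614), 80.99288177490234) -0.013939195835430625 [-0.02096426 -0.00716538]
ridge ((0.5218629240989685, -0.09085177630186081), (0.011171597056090832, 0.05861916020512581), 81.4591293334961) -0.10030613062812806 0.0023069588036787316 [-0.10584919 -0.09525115] 0.09529369246074818
t2.png bridge ((0.5342972278594971, -0.004808638244867325), (0.01455480046570301, 0.0955059602856636), 81.14263153076172) -0.013371923436064723 [-0.02044478 -0.00647389]
ridge ((0.5210191607475281, -0.09070505201816559), (0.011815483681857586, 0.05869346484541893), 81.76920318603516) -0.100291697226305 0.0014506223657679365 [-0.10585127 -0.0943507 ] 0.09625826467018064  File "<stdin>", line 9
    w=((z>.089)&(z<.093)&(d>0)); w[75:]=0; ; r=cv2.minAreaRect(P[w][:,:2].astype(np.float32)); print(r)
                                           ^
SyntaxError: invalid syntax
```

>>> arm_command --pt "-0.001 -0.005 -0.015 0 0 0" --pt "-0.001 -0.005 -0.03 0 0 0" --pt "-0.001 -0.005 -0.045 0 0 0" --pt "-0.001 -0.005 -0.06 0 0 0" --pt "-0.001 -0.005 -0.066 0 0 0"

```text
time: 2.28
position: [0.5118, -0.127, 0.0935]
ee_rot: [0.0, 0.997, -0.078, -0.002]
ft_force: [0.2, 0.3, 0.3]
opening: 0.0003
```

>>> arm_command --pt "0 0 0 0 0 0" --pt "0 0 0 0 0 0" --pt "0 0 -0.001 0 0 0" --pt "0 0 -0.002 0 0 0" --pt "0 0 -0.003 0 0 0"

```text
time: 2.7
position: [0.5141, -0.1264, 0.093]
ee_rot: [0.0, 0.997, -0.077, 0.001]
ft_force: [-0.2, -0.4, -0.3]
opening: 0.0004
```

>>> arm_command --pt "0.001 0.004 0 0 0 0" --pt "0.001 0.008 0 0 0 0" --pt "0.001 0.008 0 0 0 0" --pt "0.001 0.008 -0.001 0 0 0" --pt "0.001 0.008 -0.002 0 0 0"

```text
time: 3.12
position: [0.5147, -0.118, 0.0903]
ee_rot: [0.0, 0.997, -0.077, 0.0]
ft_force: [0.2, -0.3, -0.3]
opening: 0.0
```

>>> arm_command --pt "0 0 -0.001 0 0 0" --pt "0 0 -0.002 0 0 0" --pt "0 0 -0.003 0 0 0" --pt "0 0 -0.004 0 0 0" --pt "0 0 -0.004 0 0 0"

```text
time: 3.53
position: [0.5148, -0.1181, 0.087]
ee_rot: [0.0, 0.997, -0.077, 0.0]
ft_force: [-1.8, 1.4, 9.1]
opening: -0.0
```

>>> arm_command --pt "0 0 -0.001 0 0 0" --pt "0 0 -0.002 0 0 0" --pt "0 0 -0.0025 0 0 0" --pt "0 0 -0.0025 0 0 0" --pt "0 0 -0.0025 0 0 0"

```text
time: 3.95
position: [0.5148, -0.1181, 0.0848]
ee_rot: [0.0, 0.997, -0.077, 0.0]
ft_force: [-3.0, 0.0, 10.5]
opening: 0.0002
```

>>> arm_command --pt "0 0 -0.0007 0 0 0" --pt "0 0.001 -0.0012 0 0 0" --pt "0.0005 0.003 -0.0012 0 0 0" --pt "0.001 0.0062 -0.0012 0 0 0" --pt "0.0015 0.01 -0.0012 0 0 0"

```text
time: 4.37
position: [0.5162, -0.1094, 0.0841]
ee_rot: [0.001, 0.997, -0.077, 0.0]
ft_force: [-2.1, -0.5, 14.0]
opening: -0.0001
```

```bash
cat > m.py <<'E'
from h import *
import sys
f=sys.argv[1]; grab('top',f); s=status.state(); print(s['time'],s['position'],s['ft_force'])
im,P,d=pts(f); z=P[...,2]
y=np.array([.1547,.988]);x=np.array([.988,-.1547]);O=np.array([.5351,.0086])
A=(P[...,:2]-O)@x;B=(P[...,:2]-O)@y
w=(z>.094)&(z<.099)&(d>0)&(B>-.12)&(B<-.021)&(abs(A)<.035)
b=B[w]; print('ridge front edge',np.percentile(b,[90,95,98,99.5]),w.sum(),'gap',-.0205-np.percentile(b,99))
w=(z>.081)&(z<.0865)&(d>0)&(B>-.12)&(B<-.019)&(abs(A)<.045)&(abs(A)>.034)
print('deck front',np.percentile(B[w],[95,98,99.5]),w.sum())
E
python3 m.py t3.png
```

```text
4.4167 [ 0.51642991 -0.10813119  0.08404519] [-3.1549701   0.65300888 13.58435097]
ridge front edge [-0.08689512 -0.08620848 -0.08566071 -0.08532691] 248 gap 0.065006141359386
deck front [-0.08678815 -0.08592901 -0.08564181] 256
```

The block moves with the tip: the front went from -94.4 to -85.5 mm, with the pad fully down. I keep going.

>>> arm_command --pt "0.0006 0.004 0 0 0 0" --pt "0.0012 0.008 0 0 0 0" --pt "0.0019 0.012 0 0 0 0" --pt "0.0025 0.016 0 0 0 0" --pt "0.0031 0.02 0 0 0 0"

```text
time: 4.83
position: [0.5194, -0.089, 0.0841]
ee_rot: [0.001, 0.997, -0.077, 0.0]
ft_force: [-2.5, -0.8, 13.8]
opening: 0.0002
```

>>> arm_command --pt "0.0006 0.004 0 0 0 0" --pt "0.0012 0.008 0 0 0 0" --pt "0.0019 0.012 0 0 0 0" --pt "0.0025 0.016 0 0 0 0" --pt "0.0031 0.02 0 0 0 0"

```text
time: 5.25
position: [0.5225, -0.069, 0.084]
ee_rot: [0.001, 0.997, -0.077, 0.0]
ft_force: [-2.4, -1.1, 14.1]
opening: 0.0001
```

>>> arm_command --pt "0.0006 0.004 0 0 0 0" --pt "0.0012 0.008 0 0 0 0" --pt "0.0017 0.011 0 0 0 0" --pt "0.002 0.013 0 0 0 0" --pt "0.0022 0.014 0 0 0 0"

```text
time: 5.67
position: [0.5248, -0.0545, 0.084]
ee_rot: [0.001, 0.997, -0.077, 0.0]
ft_force: [-3.4, 0.3, 14.1]
opening: -0.0005
```

```bash
python3 m.py t4.png
```

```text
5.7167 [ 0.52489179 -0.05436895  0.08405148] [-3.2216125   0.62082173 13.48993887]
ridge front edge [-0.03155668 -0.03103641 -0.03046166 -0.0303206 ] 241 gap 0.009871214280007163
deck front [-0.03205836 -0.03093147 -0.03014933] 313
```

>>> arm_command --pt "0.0003 0.002 0 0 0 0" --pt "0.0006 0.004 0 0 0 0" --pt "0.0009 0.006 0 0 0 0" --pt "0.0011 0.007 0 0 0 0" --pt "0.0012 0.008 0 0 0 0"

```text
time: 6.13
position: [0.5261, -0.0468, 0.0841]
ee_rot: [0.001, 0.997, -0.077, 0.0]
ft_force: [-2.7, -0.5, 13.2]
opening: -0.0001
```

>>> arm_command --pt "0.0001 0.0006 0 0 0 0" --pt "0.0002 0.0012 0 0 0 0" --pt "0.0003 0.0018 0 0 0 0" --pt "0.0004 0.0024 0 0 0 0" --pt "0.0005 0.003 0 0 0 0"

```text
time: 6.55
position: [0.5264, -0.0449, 0.084]
ee_rot: [0.001, 0.997, -0.077, 0.0]
ft_force: [-3.0, -3.2, 13.8]
opening: 0.0
```

>>> arm_command --pt "0.0001 0.0007 0 0 0 0" --pt "0.0002 0.0014 0 0 0 0" --pt "0.0003 0.002 0 0 0 0" --pt "0.0003 0.002 0 0 0 0" --pt "0.0003 0.002 0 0 0 0"

```text
time: 6.97
position: [0.5264, -0.0447, 0.0841]
ee_rot: [0.002, 0.997, -0.078, -0.0]
ft_force: [-3.0, -5.4, 14.7]
opening: -0.0002
```

```bash
python3 m.py t5.png; python3 - <<'E'
from h import *
im=grab('scene','s5.png')[0]
cv2.imwrite('pics/v5.png',cv2.resize(im[200:360,90:340],None,fx=3.2,fy=3.2,interpolation=cv2.INTER_CUBIC))
E
```

```text
7.0167 [ 0.52639373 -0.04473394  0.08405381] [-3.43935554 -4.96409391 13.94754201]
ridge front edge [-0.02226974 -0.02184135 -0.02132126 -0.02104387] 239 gap 0.0006770744445006617
deck front [-0.02381462 -0.02319177 -0.02228062] 299
```

View pics/v5.png

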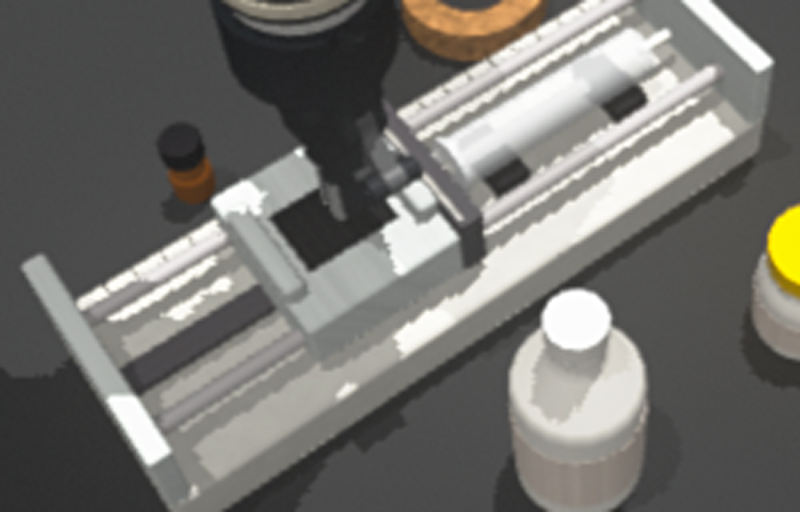

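The block's front is against the bridge, with a forward reaction of 5 N and no further travel. I ease off most of the lead and lift straight up.

>>> arm_command --pt "-0.0001 -0.0007 0 0 0 0" --pt "-0.0003 -0.0015 0.001 0 0 0" --pt "-0.0003 -0.0017 0.003 0 0 0" --pt "-0.0003 -0.0017 0.005 0 0 0" --pt "-0.0003 -0.0017 0.007 0 0 0"

```text
time: 7.48
position: [0.5263, -0.0447, 0.0905]
ee_rot: [0.001, 0.997, -0.078, 0.0]
ft_force: [-0.1, -1.3, 0.1]
opening: 0.0001
```

>>> arm_command --pt "0 0 0.003 0 0 0" --pt "0 0 0.008 0 0 0" --pt "0 0 0.02 0 0 0" --pt "0 0 0.04 0 0 0" --pt "0 0 0.07 0 0 0"

```text
time: 7.9
position: [0.5242, -0.0426, 0.1584]
ee_rot: [-0.0, 0.997, -0.076, -0.003]
ft_force: [0.2, -1.1, 0.4]
opening: -0.0001
```

>>> arm_command --pt "-0.01 -0.03 0.02 0 0 0" --pt "-0.02 -0.06 0.04 0 0 0" --pt "-0.03 -0.09 0.06 0 0 0" --pt "-0.04 -0.12 0.06 0 0 0" --pt "-0.04 -0.14 0.06 0 0 0"

```text
time: 8.32
position: [0.4842, -0.1862, 0.2209]
ee_rot: [0.001, 0.997, -0.078, 0.0]
ft_force: [0.2, 0.2, -0.0]
opening: -0.0001
```

```bash
python3 m.py t6.png; python3 - <<'E'
from h import *
im=cv2.imread('pics/t6.png'); 
cv2.imwrite('pics/v6.png',cv2.resize(im[100:330,230:480],None,fx=2.5,fy=2.5,interpolation=cv2.INTER_CUBIC))
_,P,d=pts('t6.png'); y=np.array([.1547,.988]);x=np.array([.988,-.1547]);O=np.array([.5351,.0086])
A=(P[...,:2]-O)@x;B=(P[...,:2]-O)@y
w=(abs(A)<.018)&(abs(B+.065)<.02); print('pad z',np.median(P[w][:,2]))
E
```

```text
8.3667 [ 0.48467256 -0.19027912  0.22031452] [-0.73944326 -3.66614075 -0.10041867]
ridge front edge [-0.02321177 -0.02224539 -0.02146881 -0.02104601] 453 gap 0.0006517152259672733
deck front [-0.02624652 -0.02375324 -0.02300696] 626
pad z 0.09069167546326264
```

View pics/v6.png

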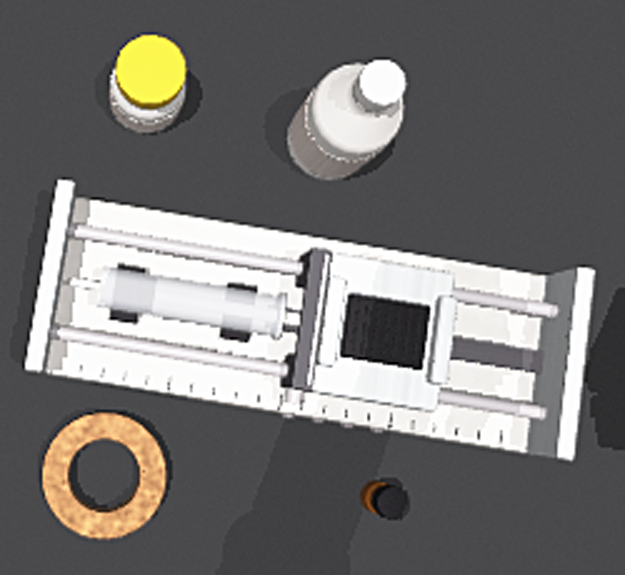

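The block is against the bridge, the pad is up (90.7 mm) and all the loose items are standing where they were. I let the arm settle, then hand in.

>>> arm_command --pt "0 0 0 0 0 0" --pt "0 0 0 0 0 0" --pt "0 0 0 0 0 0" --pt "0 0 0 0 0 0" --pt "0 0 0 0 0 0"

```text
time: 8.78
position: [0.4865, -0.1814, 0.2194]
ee_rot: [-0.0, 0.997, -0.075, -0.0]
ft_force: [0.5, 0.0, 0.6]
opening: -0.0002
```

```bash
python3 -c "
from cell import ticket,status
print(status.state()['ft_force']); print(ticket.job_done())"
```

```text
[0.53595541 0.00071135 0.58017293]
the job is handed in; nothing more can be done
None
```

I pressed the pad down fully with the shut fingertips, at about 14 N and tip height 84 mm. I pushed the block about 73 mm along the rods until it stopped against the bridge, lifted straight up and handed the job in after 8.8 s.

**Contact with the bridge:** the block stopped advancing and the push back on the fingers rose to about 5 N. The camera's last measurement shows a gap of 0.65 mm, which is within its 2 mm accuracy. That measurement was the same before and after I let the pad go. A rougher reading of the block's deck edge came out 1–2 mm further back, which I put down to edge pixels being hidden by the bridge.

**Pad and bystanders:** the pad is back up at 90.7 mm. In the last picture the bottle, jar, vial and cork ring are all standing where they were; I checked this by eye only, not by measuring. The arm was clear, with about 0.8 N at the wrist. No checks failed.

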